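# Put a freshly carved printing block away in its case

### The job

Take the loose lid off the wooden case and lay it flat on the bench, put the freshly carved printing block, carving up, flat in the case's big empty bay, then set the lid back on so that it sits fully down on the case. The fresh block is fragile: hold it by its plain sides with as light a grip as will carry it, set it down softly without letting it drop, and let nothing touch its carving. Leave the other things (mallet, grooved blank, chisel rack, old block in the case) where they are.

Things in the scene. Friction and masses are not known exactly. Their poses are not given: they have to be found in the camera images.
- case: Fixed open-topped wooden case, outer size 116 (x) by 168 (y) by 60 mm high, walls and floor 6 mm thick; origin at the centre of its underside, z up. A divider across it (parallel to x, top 42 mm above the bench) parts a big empty bay on the +y side (inside 104 in x by 100 in y) from a narrow bay on the -y side (104 by 50) that holds an old block.
- bay (a point): Centre of the big bay's inner floor, 6 mm above the bench; axes as the case's.
- lid: Loose wooden lid, plate 120 (x) by 172 (y) by 8 mm, 0.2 to 0.35 kg; origin at the centre of the plate's underside, z up. Two battens below (along y, 146 long, 8 deep, outer faces at x = +-48) fit inside the case with 4 mm play. On top, centred, a dark grip bar 16 (x) by 70 (y) by 30 high. Origin 60 mm up when seated, axes along the case's or half a turn round; 8 mm up on the bench.
- lid_grip (a point): Point on the lid's grip bar, on its centre line, 30 mm above the plate's underside (the bar's top is 38 mm above it).
- block: The freshly carved printing block: pale wood, 84 (x) by 44 (y) by 34 mm high with a leaf carving on top; origin at the centre of its underside, z up. Mass 0.1 to 0.22 kg. It cracks if the gripper presses it with more than about 45 N on each side, or if it is set down or knocked with more than 30 N.
- carving: The carving on top of the block (fixed to it): leaves 6 mm high within 78 (x) by 32 (y) mm; origin at the centre of its underside, 34 mm above the block's. Must not be touched.
- old_block: Old dark printing block in the case's narrow bay, 84 (x) by 44 (y) by 38 mm high; origin at the centre of its underside. Leave alone.
- blank: Loose grooved blank of wood, 110 (x) by 60 (y) by 40 mm high, lying beside the block; origin at the centre of its underside. Leave alone.
- mallet: Round carver's mallet standing on its head near one end of the block: head 68 mm across and 90 mm high, handle 28 mm across, 170 mm high in all; origin at the centre of its underside. It topples if knocked. Leave alone.
- rack: Fixed chisel rack: wooden block 55 (x) by 125 (y) by 55 mm high with four upright chisels, 200 mm high in all; origin at the centre of its underside.
There are look-alikes about, which are no part of the job. What is shaped like the block but orange is not meant.

How it is judged (in metres and radians):
On the way, in this order (a step that is already met when the one before it is completed fails the run):
1. the lid lies flat on the bench, clear of the case (height (world z) of lid below 0.013 m and angle between lid's own z axis and vertical below 0.06 rad and horizontal distance between lid and case above 0.11 m and contact force between the fingers and lid below 0.5 N), for 0.2 s.
2. the block lies flat in the big bay, carving up, let go, the lid still on the bench (height (world z) of lid below 0.013 m and x of block in the frame of bay between -0.035 and 0.035 m and y of block in the frame of bay between -0.035 and 0.035 m and z of block in the frame of bay below 0.004 m and angle between block's own z axis and vertical below 0.06 rad and contact force between the fingers and block below 0.5 N), for 0.2 s.
At the end, for the whole second after the job is handed in: The block lies flat (within 0.06 rad, within 4 mm of the floor) in the big bay, carving up, and the lid sits on the case: centred within 12 mm, its sides along the case's within 0.12 rad, level within 0.04 rad, within 3 mm of fully down, everything at rest (x of block in the frame of bay between -0.035 and 0.035 m and y of block in the frame of bay between -0.035 and 0.035 m and z of block in the frame of bay below 0.004 m and angle between block's own z axis and vertical below 0.06 rad and horizontal distance between lid and case below 0.012 m and angle between the y axis of lid and the y axis of case, either way round below 0.12 rad and z of lid in the frame of case between 0.056 and 0.063 m and angle between lid's own z axis and vertical below 0.04 rad and linear speed of each of lid, block below 0.02 m/s); the robot touches nothing.
It fails at once if the fresh block is squeezed or pressed hard by the fingers (over 45 N a side, 90 N in all) (contact force between the fingers and block above 90 N).
It fails at once if the block is set down or knocked against the case with over 30 N (contact force between block and case above 30 N).
It fails at once if the block is dropped or slammed into the bay (faster than 0.3 m/s in the last 10 mm above the bay's floor) (x of block in the frame of bay between -0.05 and 0.05 m and y of block in the frame of bay between -0.05 and 0.05 m and z of block in the frame of bay below 0.01 m and linear speed of block above 0.3 m/s).
It fails at once if something touches the carving (contact force between carving and anything else above 0.5 N).
It fails at once if a bystander is shifted by over 20 mm or tipped (distance of any of blank, mallet, old_block from where it was at the start of the episode above 0.02 m or angle between mallet's own z axis and vertical above 0.3 rad).
It also fails if it takes over 72 s, if anything falls off the work surface, if the arm or the gripper's body presses on something with over 40 N, if the wrist force passes 120 N, or if a joint passes its speed limit or range.

### The arm

A 6-joint arm with a two-finger parallel gripper is mounted at the origin on the work surface. World frame = base frame: x ahead of the robot, y to its left, z up, the work surface at z = 0. Lengths are in mm, angles in rad, forces in N, time in s.
With the tool pointing down it reaches from about 350 to 775 mm from the base axis. Payload 7.3 kg.
Tool frame: the origin (TCP) lies on the centre line of the jaws, within the pads' length; the fingertips stand 14 mm ahead of it and the grasp point (between the pads) lies 5 mm behind it; z points along the fingers, y is the line along which they close (so a half turn about z gives the same grasp; the last joint's range is limited). The gripper opens to 92 mm and grips with 3 to 60 N. Pads are 19 mm wide; open, the fingers measure 130 mm over their backs; the gripper's body (75 mm by 190 mm) begins 47 mm behind the grasp point.
Start: joints at [1.124, 0.342, 1.524, -0, 1.275, -0.146], TCP at [155.534, 501.451, 240.741] pointing down, gripper open.
Joint ranges: [-2.53, 2.53], [-0.77, 2.02], [0.04, 2.7], [-1, 4.14], [0.28, 2.66], [-3.11, 3.11]. Speed limits (rad/s): [2.57, 2.57, 3.14, 3.14, 3.14, 3.14].

### API

Orientations are given as [roll, pitch, yaw] about the fixed x, y, z axes, in that order (R = Rz(yaw) Ry(pitch) Rx(roll)).
In Python, from plant import get_obs, capture, bot, spot_in, trace, pinpoint gives the robot as it stands.
- The arm moves only by the tool play_rows, never from a script. Its argument "rows" is a list of rows, each a list of 2 entries, a list of its own where there are three numbers: the shift along the world's x, y, z in units of 3 cm (1.0 is 3 cm), then the turn, a rotation vector about the world's x, y, z in units of 8 degrees (1.0 is 8 degrees). A call has 1 to 12 rows; each row shifts and turns the commanded pose from where the row before left it; what a row does not reach is not made up. A row lasts 1/8 s, in which the tool goes at most 62.5 mm and 10.7 degrees, less where a joint would pass 70% of its speed; a pose out of reach is approached as far as the arm can. A call with a number of a shift or a turn outside -1 to 1 is refused whole. A call with a gripper value outside its range is refused whole. "hand" is the opening, from -1 (shut) to 1 (fully open), set as the call begins (left out, the last holds). The fingers move at their own pace and stop on an object; the grip force is fixed at half the most. Time passes only in rows, so rows that do not move let the fingers close. It gives the time, the measured TCP pose, the force, the opening and the grip force at its end, in the units of the state.
- get_obs(): the state, without advancing time (a new reading comes with each control period).
- capture(name): name is "side" or "top" or "wrist"; returns a dict with "frame" (384x512x3 uint8, red, green, blue), "fov_y" (degrees; the focal length in pixels is half the picture's height over the tangent of half this angle, whatever the lens; pixels are square), "cx", "cy" (the principal point, pixels), "rvec" (rotation vector, rad) and "tvec" (3), from world to camera coordinates, as OpenCV has them; the wrist camera has in their place "hand_eye" (4x4, takes a point from camera to tool coordinates, whose origin is the TCP and whose axes are the flange's). Camera axes: x right, y down, z forward; pixel columns grow to the right and rows downward; lengths in mm; the calibration is good to about 2 mm. The wrist camera is an equidistant fisheye: a pixel r from the principal point sees the ray r / f radians off the axis. A picture is of the moment at which its call begins: read the wrist's pose just before it. There is no depth.
- bot.close_job(): hands the job in; it is judged then, once.
Trained networks look in the newest picture that a camera, given by its name, has taken for a name from the list of things; names that differ only in an ending like _2 or _b are one class to them, and where a whole thing is asked for, a point or a joint stands for the part that bears it (a point fixed in the world has none). Each returns a list of dicts, best first, with "p" (0 to 1); they miss things now and then, are a little off and sometimes report something else, mostly with a low value. They report only what shows in the picture. A call takes as long as a camera call. They do not tell look-alikes from the thing itself.
- spot_in(query, camera): "at" ([row, column] in pixels, amid what is visible of it).
- trace(query, camera): "mask" (384x512 bool, what is visible of it) and "at" ([row, column] in pixels, amid what is visible of it).
- pinpoint(query, camera): "at" ([row, column] in pixels: a listed point, or the origin of a listed thing).
The state is a dict: "time": time; "joint_positions": joint angles; "dq": joint speeds; "tau": joint torques, N m; "tool_pos": TCP position; "tcp_rot": TCP orientation; "contact_force": force on the tool from outside, world axes, zero at the start; "moment": the same for the moment, N m; "grip_width": finger opening in mm; "finger_force": force on a finger pad.
Only numpy, scipy, OpenCV 4.12 (cv2) and the standard library are available. Lean on these libraries where they do the work, as an engineer would, in place of code of your own. Each camera call takes 0.05 s, during which the arm holds its last target. There are 200 camera calls.

## Working session

There is one attempt and no reset: what is moved stays moved. The work goes in short steps, Python scripts to look and compute and a tool call to move; the robot and the scene stay as the last step left them, time stands still between calls to the robot, and variables do not carry over. Pictures are saved under pics/ and viewed, at most 10 in all, crops included, and the job is handed in when it is done.

Besides the shell and the picture viewer there is one more tool, called after "Emit:" in YAML: its name, and indented under it one key for each argument. play_rows: Moves the arm, as the interface text tells. Shifts and turns lie within -1 to 1; 1 stands for 3 cm of shift or 8 degrees of turn. Its arguments: {"type":"object","properties":{"rows":{"type":"array"},"hand":{"type":"number"}},"required":["rows"]}

```bash
mkdir -p pics; cat > h.py <<'E'
import numpy as np, cv2
from plant import get_obs, capture, bot, spot_in, trace, pinpoint
def cam(c):
    f=192/np.tan(np.radians(c["fov_y"]/2)); R=cv2.Rodrigues(np.array(c["rvec"],float))[0]; return f,R,np.array(c["tvec"],float).ravel()
def world(c,at,z):
    f,R,t=cam(c); d=R.T@np.array([(at[1]-c["cx"])/f,(at[0]-c["cy"])/f,1]); o=-R.T@t
    return (o+d*(z-o[2])/d[2]).round(1)
def proj(c,P):
    f,R,t=cam(c); p=(R@np.atleast_2d(P).T).T+t; return np.c_[p[:,1]/p[:,2]*f+c["cy"],p[:,0]/p[:,2]*f+c["cx"]]
E
python3 - <<'E'
from h import *
s=get_obs();print(s)
C={n:capture(n) for n in("top","side")}
cv2.imwrite("pics/a.png",np.vstack([cv2.resize(C[n]["frame"][:,:,::-1],(400,300)) for n in C])) 
cv2.imwrite("pics/top.png",cv2.resize(C["top"]["frame"][:,:,::-1],(800,600)))
Z=dict(case=0,lid=60,lid_grip=90,block=0,carving=34,blank=0,mallet=0,rack=0,bay=6,old_block=6)
for n in C:
    c=C[n];print(n,c["fov_y"],-cam(c)[1].T@cam(c)[2])
    for q in Z:
        for r in pinpoint(q,n): print(q,np.round(r["at"]),round(r["p"],2),world(c,r["at"],Z[q]))
E
```

```text
{'time': 0.0, 'joint_positions': array([ 1.12400569e+00,  3.42679445e-01,  1.52497550e+00, -4.38991372e-05,
        1.27542041e+00, -1.46000616e-01]), 'dq': array([ 3.03555874e-04, -8.35904183e-04, -9.68320178e-06,  3.67528906e-06,
       -8.21958454e-04, -2.13989857e-03]), 'tau': array([-2.58965163e-03, -4.31220603e+01, -2.44228131e+01,  7.15872017e-02,
        5.55862812e-02, -2.10900348e-04]), 'tool_pos': array([155.37128461, 501.08848808, 240.08190833]), 'tcp_rot': array([-3.14011962e+00, -1.74173949e-04,  2.84081532e+00]), 'contact_force': array([-0.71540595, -0.69947368,  1.02838753]), 'moment': array([-0.04141082,  0.00699276,  0.08034088]), 'finger_force': 0.0, 'grip_width': 92.12840988169796}
top 54.69843928409132 [ 407.04478373  -18.76569741 1154.86082065]
lid [198. 141.] 0.84 [503.  317.8  60. ]
lid_grip [198. 142.] 0.95 [502.4 305.8  90. ]
block [182. 294.] 0.77 [ 555.6 -142.4    0. ]
block [229. 338.] 0.71 [ 410.6 -276.     0. ]
block [244. 378.] 0.56 [ 361.7 -395.2    0. ]
carving [179. 294.] 0.74 [ 560.8 -139.3   34. ]
carving [186. 332.] 0.66 [ 540.2 -255.2   34. ]
ca
[... 187 characters left out ...]
rack [157. 247.] 0.94 [636.5   4.1   0. ]
side 55.9614968153674 [ 104.23445004 -610.18549757  575.69068399]
case [171. 192.] 0.68 [491.  309.2   0. ]
lid [154. 193.] 0.91 [496.7 301.6  60. ]
lid_grip [142. 188.] 0.56 [495.7 329.4  90. ]
block [306. 286.] 0.91 [ 418.5 -264.7    0. ]
block [278. 332.] 0.82 [ 546.4 -260.8    0. ]
block [241. 298.] 0.66 [ 559.8 -130.3    0. ]
block [374. 309.] 0.65 [ 365.3 -393.7    0. ]
carving [297. 286.] 0.93 [ 412.6 -269.8   34. ]
carving [359. 310.] 0.81 [ 367.5 -389.7   34. ]
carving [263. 335.] 0.69 [ 554.1 -253.7   34. ]
carving [233. 301.] 0.61 [ 556.2 -140.6   34. ]
blank [302. 371.] 0.92 [ 566.9 -350.2    0. ]
rack [203. 289.] 0.93 [638.5   4.9   0. ]
```

View pics/top.png

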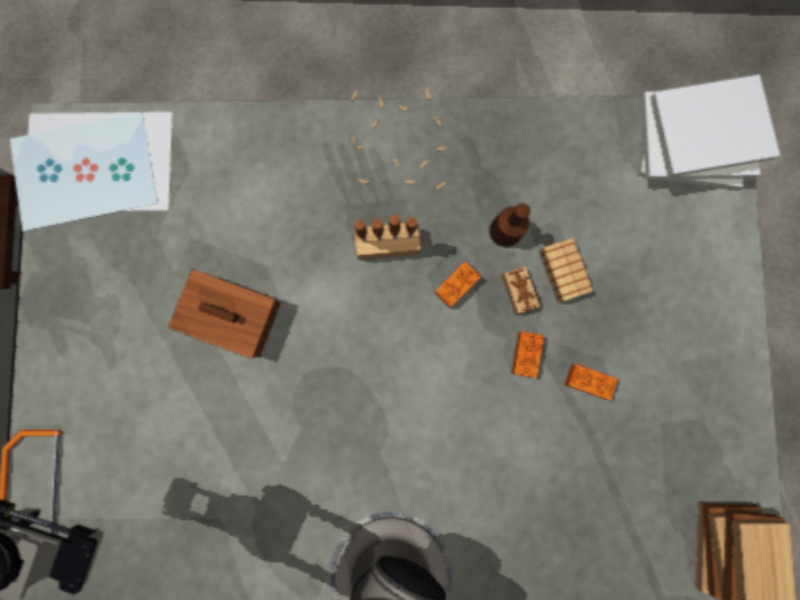

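View pics/a.png

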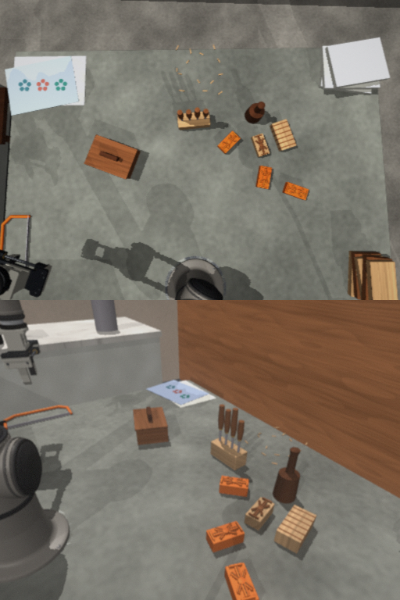

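The candidates for the block in the top picture (512 px, [row, col]) are orange ones at [182,294], [229,338] and [244,378], and a pale one at [186,334]. The pale one is the block, beside the blank at [173,362] and the mallet at [144,328]. The lid is at [200,143], and its bar runs at about -0.34 rad. Next I'll fit poses to the masks.

```bash
cat >> h.py <<'E'
from scipy.optimize import minimize
def box(sx,sy,z0,z1): return np.array([[a*sx/2,b*sy/2,z] for a in(-1,1) for b in(-1,1) for z in(z0,z1)])
def place(P,x,y,w):
    R=np.array([[np.cos(w),-np.sin(w),0],[np.sin(w),np.cos(w),0],[0,0,1]]); return P@R.T+[x,y,0]
def fit(parts,obs,x0):
    "obs: [(cam,mask)], union of hulls of parts vs mask"
    def cost(v,full=False):
        J=[]
        for c,m in obs:
            im=np.zeros((384*4,512*4),np.uint8)
            for P in parts:
                q=proj(c,place(P,*v))[:,::-1]*4+2
                cv2.fillConvexPoly(im,cv2.convexHull(q.astype(np.float32)).astype(np.int32),1)
            im=cv2.resize(im.astype(np.float32),(512,384),interpolation=cv2.INTER_AREA)
            J.append(np.abs(im-m).sum()/m.sum())
        return J if full else sum(J)
    s=np.array([[0,0,0],[15,0,0],[0,15,0],[0,0,.25]])+x0
    r=minimize(cost,x0,method="Nelder-Mead",options=dict(initial_simplex=s,xatol=.02,fatol=1e-4))
    return r.x.round(3),np.round(cost(r.x,True),2)
def mask_at(q,n,at):
    b=[r for r in trace(q,n) if np.hypot(*(np.array(r["at"])-at))<14]
    return b[0]["mask"] if b else None
E
python3 - <<'E'
from h import *
C={n:capture(n) for n in("top","side")}
M={"block":([box(84,44,0,34),box(78,32,34,40)],(550,-258,0.3)),
"blank":([box(110,60,0,40)],(570,-349,0.3)),
"lid":([box(120,172,60,68),box(16,70,68,98)],(500,310,-.34)),
"rack":([box(55,125,0,55)],(637,4,0.))}
for k,(p,x0) in M.items():
    O={}
    for n in C:
        at=proj(C[n],[x0[0],x0[1],80 if k=="lid" else 20])[0]
        m=mask_at(k,n,at)
        if m is None: print(k,n,"no mask",[(np.round(r["at"]),r["p"]) for r in trace(k,n)]);continue
        O[n]=(C[n],m)
        print(k,n,*fit(p,[O[n]],x0))
    if len(O)==2:print(k,"both",*fit(p,list(O.values()),x0))
for n in C:
    for r in trace("mallet",n): 
        ys,xs=np.where(r["mask"]);i=ys.argmax();print("mallet",n,r["p"],np.round(r["at"]),world(C[n],[ys.max(),np.median(xs[ys>ys.max()-3])],0))
c=C["side"]["frame"][200:300,230:420,::-1]; d=C["top"]["frame"][120:220,270:400,::-1]
cv2.imwrite("pics/b.png",np.hstack([cv2.resize(c,(456,240)),cv2.resize(d,(312,240))]))
E
```

```text
block top [ 539.994 -257.041    0.552] [2.86]
block side [ 5.41590e+02 -2.59375e+02  3.09000e-01] [0.04]
block both [ 5.42320e+02 -2.59608e+02  3.50000e-01] [2.86 0.06]
blank top [ 5.80663e+02 -3.47298e+02  3.15000e-01] [0.05]
blank side [ 5.80955e+02 -3.48657e+02  3.37000e-01] [0.04]
blank both [ 5.80661e+02 -3.48128e+02  3.25000e-01] [0.05 0.05]
lid top [ 4.97553e+02  3.15910e+02 -3.71000e-01] [0.04]
lid side [ 4.97088e+02  3.15345e+02 -3.51000e-01] [0.06]
lid both [ 4.97717e+02  3.15974e+02 -3.74000e-01] [0.04 0.06]
rack top [6.43848e+02 1.15800e+00 8.00000e-02] [0.1]
rack side no mask [(array([181., 293.]), 0.74)]
mallet top 0.69 [143. 323.] [ 635.3 -236.3    0. ]
mallet side 0.77 [229. 368.] [ 649.  -263.9    0. ]
```

View pics/b.png

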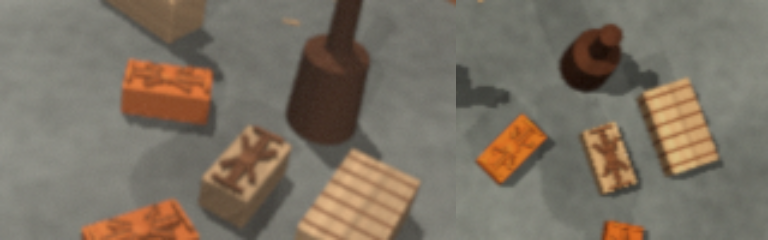

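The crop shows the pale block with its leaf carving at (542,-259), yaw about 0.32, free of the blank (gap about 44 mm) and the mallet. Now I'll move above the lid's bar.

Emit:
play_rows:
  rows:
    - [[0.95, -0.514, -0.22], [0, 0, -0.976]]
    - [[0.95, -0.514, -0.22], [0, 0, -0.976]]
    - [[0.95, -0.514, -0.22], [0, 0, -0.976]]
    - [[0.95, -0.514, -0.22], [0, 0, -0.976]]
    - [[0.95, -0.514, -0.22], [0, 0, -0.976]]
    - [[0.95, -0.514, -0.22], [0, 0, -0.976]]
    - [[0.95, -0.514, -0.22], [0, 0, -0.976]]
    - [[0.95, -0.514, -0.22], [0, 0, -0.976]]
    - [[0.95, -0.514, -0.22], [0, 0, -0.976]]
    - [[0.95, -0.514, -0.22], [0, 0, -0.976]]
    - [[0.95, -0.514, -0.22], [0, 0, -0.976]]
    - [[0.95, -0.514, -0.22], [0, 0, -0.976]]
  hand: 1

```text
time: 3.25
tool_pos: [498.5, 315.9, 161.3]
tcp_rot: [3.141, -0.0, 1.201]
contact_force: [-0.7, 0.8, 0.4]
grip_width: 92.0
finger_force: 0.0
```

Emit:
play_rows:
  rows:
    - [[0, 0, 0], [0, 0, 0]]
    - [[0, 0, 0], [0, 0, 0]]

```text
time: 3.5
tool_pos: [497.1, 316.6, 161.4]
tcp_rot: [-3.141, 0.0, 1.207]
contact_force: [0.0, -0.2, 0.9]
grip_width: 91.8
finger_force: 0.0
```

Emit:
play_rows:
  rows:
    - [[0, 0, -0.6], [0, 0, 0]]
    - [[0, 0, -0.6], [0, 0, 0]]
    - [[0, 0, -0.6], [0, 0, 0]]
    - [[0, 0, -0.4], [0, 0, 0]]
    - [[0, 0, -0.3], [0, 0, 0]]
    - [[0, 0, 0], [0, 0, 0]]

```text
time: 4.25
tool_pos: [497.2, 316.5, 86.2]
tcp_rot: [-3.141, 0.001, 1.206]
contact_force: [0.0, -0.5, 0.2]
grip_width: 91.8
finger_force: 0.0
```

Emit:
play_rows:
  rows:
    - [[0, 0, 0], [0, 0, 0]]
    - [[0, 0, 0], [0, 0, 0]]
    - [[0, 0, 0], [0, 0, 0]]
    - [[0, 0, 0], [0, 0, 0]]
    - [[0, 0, 0], [0, 0, 0]]
    - [[0, 0, 0], [0, 0, 0]]
    - [[0, 0, 0], [0, 0, 0]]
    - [[0, 0, 0], [0, 0, 0]]
  hand: -1

```text
time: 5.25
tool_pos: [497.5, 316.4, 86.5]
tcp_rot: [-3.142, 0.0, 1.205]
contact_force: [-0.8, -0.0, 0.5]
grip_width: 16.3
finger_force: 0.7
```

Emit:
play_rows:
  rows:
    - [[0, 0, 0], [0, 0, 0]]
    - [[0, 0, 0], [0, 0, 0]]
    - [[0, 0, 0.3], [0, 0, 0]]
    - [[0, 0, 0.4], [0, 0, 0]]
    - [[0, 0, 0.5], [0, 0, 0]]
    - [[0, 0, 0.5], [0, 0, 0]]
    - [[0, 0, 0.3], [0, 0, 0]]
    - [[0, 0, 0], [0, 0, 0]]

```text
time: 6.25
tool_pos: [497.9, 316.6, 147.5]
tcp_rot: [3.14, -0.001, 1.205]
contact_force: [-0.7, -0.4, -2.7]
grip_width: 16.1
finger_force: 30.0
```

Emit:
play_rows:
  rows:
    - [[-0.13, -0.5, 0], [0, 0, 0]]
    - [[-0.13, -0.61, 0], [0, 0, 0]]
    - [[-0.13, -0.61, 0], [0, 0, 0]]
    - [[-0.13, -0.61, 0], [0, 0, 0]]
    - [[-0.13, -0.61, 0], [0, 0, 0]]
    - [[-0.13, -0.61, 0], [0, 0, 0]]
    - [[-0.13, -0.61, 0], [0, 0, 0]]
    - [[-0.13, -0.61, 0], [0, 0, 0]]
    - [[-0.13, -0.61, 0], [0, 0, 0]]
    - [[-0.13, -0.61, 0], [0, 0, 0]]
    - [[-0.13, -0.61, 0], [0, 0, 0]]
    - [[-0.13, -0.7, 0], [0, 0, 0]]

```text
time: 7.75
tool_pos: [450.5, 96.3, 146.6]
tcp_rot: [3.141, -0.0, 1.206]
contact_force: [-0.3, -0.1, -3.2]
grip_width: 15.6
finger_force: 30.0
```

Emit:
play_rows:
  rows:
    - [[0, 0, -0.4], [0, 0, 0]]
    - [[0, 0, -0.6], [0, 0, 0]]
    - [[0, 0, -0.6], [0, 0, 0]]
    - [[0, 0, -0.6], [0, 0, 0]]
    - [[0, 0, -0.6], [0, 0, 0]]
    - [[0, 0, -0.5], [0, 0, 0]]
    - [[0, 0, -0.2], [0, 0, 0]]
    - [[0, 0, -0.1], [0, 0, 0]]
    - [[0, 0, 0], [0, 0, 0]]

```text
time: 8.88
tool_pos: [450.9, 97.5, 38.7]
tcp_rot: [3.141, -0.0, 1.206]
contact_force: [-0.5, -0.4, -2.0]
grip_width: 15.6
finger_force: 30.0
```

Emit:
play_rows:
  rows:
    - [[0, 0, -0.07], [0, 0, 0]]
    - [[0, 0, -0.04], [0, 0, 0]]
    - [[0, 0, -0.03], [0, 0, 0]]
    - [[0, 0, 0], [0, 0, 0]]

```text
time: 9.38
tool_pos: [450.8, 97.4, 34.5]
tcp_rot: [3.141, -0.0, 1.205]
contact_force: [0.2, -0.3, -1.4]
grip_width: 16.0
finger_force: 30.0
```

Emit:
play_rows:
  rows:
    - [[0, 0, -0.02], [0, 0, 0]]
    - [[0, 0, -0.02], [0, 0, 0]]
    - [[0, 0, 0], [0, 0, 0]]

```text
time: 9.75
tool_pos: [450.8, 97.4, 34.4]
tcp_rot: [3.141, -0.0, 1.206]
contact_force: [-5.4, -0.3, 14.7]
grip_width: 15.8
finger_force: 30.0
```

Emit:
play_rows:
  rows:
    - [[0, 0, 0], [0, 0, 0]]
    - [[0, 0, 0], [0, 0, 0]]
    - [[0, 0, 0], [0, 0, 0]]
    - [[0, 0, 0], [0, 0, 0]]
    - [[0, 0, 0.6], [0, 0, 0]]
    - [[0, 0, 1], [0, 0, 0]]
    - [[0, 0, 1], [0, 0, 0]]
    - [[0, 0, 1], [0, 0, 0]]
    - [[0, 0, 0], [0, 0, 0]]
  hand: 0.2

```text
time: 10.88
tool_pos: [452.0, 97.5, 143.0]
tcp_rot: [3.137, -0.002, 1.206]
contact_force: [0.9, -0.0, 0.6]
grip_width: 55.3
finger_force: 0.0
```

```bash
python3 - <<'E'
from h import *
C={n:capture(n) for n in("top","side")}
M={"block":([box(84,44,0,34),box(78,32,34,40)],(542,-259,0.32)),
"case":([box(116,168,0,60)],(497.5,316,-.36)),
"lid":([box(120,172,8,16),box(16,70,16,46)],(451,97,-.365))}
for k,(p,x0) in M.items():
    O={}
    for n in C:
        at=proj(C[n],[x0[0],x0[1],20])[0]
        m=mask_at(k,n,at)
        if m is None or m.sum()<100: print(k,n,"no mask",[(np.round(r["at"]),r["p"]) for r in trace(k,n)]);continue
        O[n]=(C[n],m)
        print(k,n,*fit(p,[O[n]],x0))
    if len(O)==2:print(k,"both",*fit(p,list(O.values()),x0))
for q,z in(("bay",6),("old_block",6),("case",0),("carving",34),("lid_grip",38)):
  for n in C:
    for r in pinpoint(q,n): print(q,n,round(r["p"],2),world(C[n],r["at"],z))
c=C["top"]["frame"][130:270,90:240,::-1]; d=C["top"]["frame"][120:220,270:400,::-1]
cv2.imwrite("pics/c.png",np.hstack([cv2.resize(c,None,fx=3,fy=3),cv2.resize(d,(340,420))]))
E
```

```text
block top [ 5.40733e+02 -2.57787e+02  3.23000e-01] [0.1]
block side [ 5.42357e+02 -2.59102e+02  3.27000e-01] [0.06]
block both [ 5.41702e+02 -2.58764e+02  3.17000e-01] [0.11 0.06]
case top [ 4.99222e+02  3.22187e+02 -4.06000e-01] [0.45]
case side [ 4.99654e+02  3.13541e+02 -3.76000e-01] [0.5]
case both [ 4.98507e+02  3.16663e+02 -3.61000e-01] [0.46 0.51]
lid top no mask [(array([219., 233.]), 0.7)]
lid side [ 4.49149e+02  9.49610e+01 -3.61000e-01] [0.05]
bay top 0.97 [500.  348.9   6. ]
bay side 0.97 [511.6 351.8   6. ]
bay side 0.2 [483.9 273.8   6. ]
old_block top 0.44 [485.5 274.3   6. ]
old_block side 0.51 [480.8 274.4   6. ]
old_block side 0.48 [ 573.8 -348.1    6. ]
old_block side 0.19 [460.6  98.5   6. ]
case top 0.89 [501.5 314.4   0. ]
case top 0.23 [ 535.8 -262.4    0. ]
case top 0.23 [642.9   6.3   0. ]
case side 0.56 [490.2 308.2   0. ]
carving top 0.65 [ 547.3 -253.3   34. ]
carving top 0.47 [ 363.3 -390.1   34. ]
carving top 0.46 [ 412.  -267.3   34. ]
carving top 0.42 [ 562.  -139.3   34. ]
carving side 0.82 [ 410.  -266.7   34. ]
carving side 0.77 [ 366.  -388.1   34. ]
carving side 0.72 [ 554.9 -136.4   34. ]
carving side 0.62 [ 542.  -251.7   34. ]
lid_grip top 0.63 [451.7  96.3  38. ]
lid_grip top 0.46 [ 666.9 -211.9   38. ]
lid_grip side 0.95 [457.7 105.7  38. ]
```

View pics/c.png

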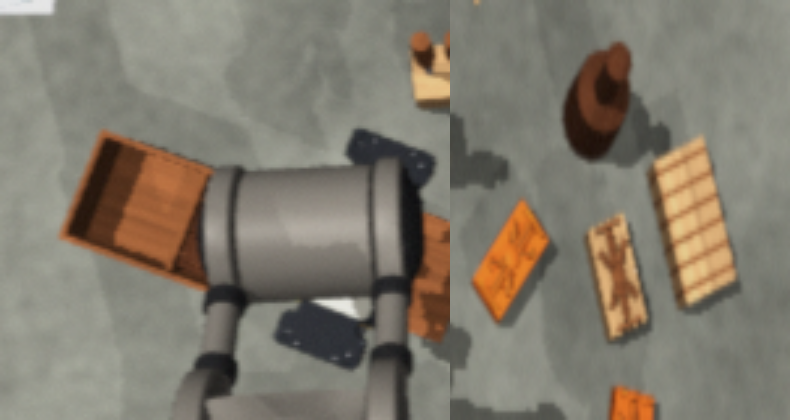

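The picture shows the case open, with the empty bay on the left (+y) side and the lid flat below the gripper. I'll now move over the block.

Emit:
play_rows:
  rows:
    - [[0.25, -0.99, 0], [0, 0, -0.53]]
    - [[0.25, -0.99, 0], [0, 0, -0.53]]
    - [[0.25, -0.99, 0], [0, 0, -0.53]]
    - [[0.25, -0.99, 0], [0, 0, -0.53]]
    - [[0.25, -0.99, 0], [0, 0, -0.53]]
    - [[0.25, -0.99, 0], [0, 0, -0.53]]
    - [[0.25, -0.99, 0], [0, 0, -0.53]]
    - [[0.25, -0.99, 0], [0, 0, -0.53]]
    - [[0.25, -0.99, 0], [0, 0, -0.53]]
    - [[0.25, -0.99, 0], [0, 0, -0.53]]
    - [[0.25, -0.99, 0], [0, 0, -0.53]]
    - [[0.25, -0.99, 0], [0, 0, -0.53]]
  hand: 0.6

```text
time: 13.32
tool_pos: [540.9, -260.0, 141.1]
tcp_rot: [-3.142, 0.0, 0.315]
contact_force: [0.3, 0.0, -0.2]
grip_width: 73.6
finger_force: 0.0
```

Emit:
play_rows:
  rows:
    - [[0, 0, 0], [0, 0, 0]]
    - [[0, 0, 0], [0, 0, 0]]

```text
time: 13.58
tool_pos: [540.4, -258.3, 140.8]
tcp_rot: [-3.141, 0.001, 0.318]
contact_force: [1.1, 0.3, 0.5]
grip_width: 73.4
finger_force: 0.0
```

```bash
cat >> h.py <<'E'
from scipy.spatial.transform import Rotation as Ro
def wproj(c,s,P):
    H=np.array(c["hand_eye"]);R=Ro.from_euler("xyz",s["tcp_rot"]).as_matrix()
    q=(np.atleast_2d(P)-s["tool_pos"])@R; q=(q-H[:3,3])@H[:3,:3]
    f=192/np.tan(np.radians(c["fov_y"]/2)); rr=np.hypot(q[:,0],q[:,1]); th=np.arctan2(rr,q[:,2])
    return np.c_[c["cy"]+f*th*q[:,1]/rr,c["cx"]+f*th*q[:,0]/rr]
E
python3 - <<'E'
from h import *
s=get_obs();w=capture("wrist");C={n:capture(n) for n in("top","side")}
im=w["frame"][:,:,::-1].copy()
for p in wproj(w,s,place(box(84,44,34,34),541.8,-258.8,.32)): cv2.circle(im,(int(p[1]),int(p[0])),3,(255,0,0),-1)
for p in wproj(w,s,place(box(110,60,40,40),580.7,-348,.325)): cv2.circle(im,(int(p[1]),int(p[0])),3,(0,255,0),-1)
cv2.imwrite("pics/d.png",im)
k="case";x0=(497.5,316,-.36)
O=[]
for n in C:
    m=mask_at(k,n,proj(C[n],[497,316,40])[0])
    if m is None: print("none");continue
    O.append((C[n],m));print(n,*fit([box(116,168,0,60)],O[-1:],x0))
    for q,z in(("bay",6),("lid_grip",38)):
        for r in pinpoint(q,n)[:1]: print(q,n,round(r["p"],2),world(C[n],r["at"],z))
if len(O)==2:print(*fit([box(116,168,0,60)],O,x0))
E
```

```text
top [ 4.97865e+02  3.15619e+02 -3.52000e-01] [0.21]
bay top 0.84 [515.4 356.3   6. ]
lid_grip top 0.77 [454.3  86.1  38. ]
side [ 4.96940e+02  3.14522e+02 -3.48000e-01] [0.05]
bay side 0.58 [511.3 346.5   6. ]
lid_grip side 0.59 [448.4  95.6  38. ]
[ 4.97665e+02  3.15126e+02 -3.60000e-01] [0.21 0.05]
```

View pics/d.png

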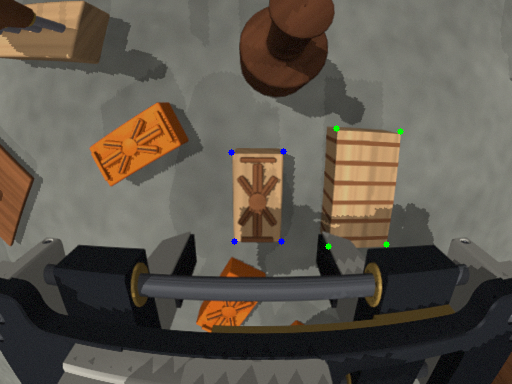

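The projected outlines match the block at [150-241, 232-283] and the blank, and the fingers have free gaps on both sides. Now I'll descend.

Emit:
play_rows:
  rows:
    - [[0.02, 0, -0.5], [0, 0, 0]]
    - [[0, 0, -0.7], [0, 0, 0]]
    - [[0, 0, -0.7], [0, 0, 0]]
    - [[0, 0, -0.7], [0, 0, 0]]
    - [[0, 0, -0.7], [0, 0, 0]]
    - [[0, 0, -0.5], [0, 0, 0]]
    - [[0, 0, -0.25], [0, 0, 0]]
    - [[0, 0, 0], [0, 0, 0]]
    - [[0, 0, 0], [0, 0, 0]]

```text
time: 15.15
tool_pos: [541.8, -259.3, 20.3]
tcp_rot: [3.14, -0.001, 0.317]
contact_force: [-0.6, -0.3, 0.5]
grip_width: 73.5
finger_force: 0.0
```

Emit:
play_rows:
  rows:
    - [[0, 0, 0], [0, 0, 0]]
    - [[0, 0, 0], [0, 0, 0]]
    - [[0, 0, 0], [0, 0, 0]]
    - [[0, 0, 0], [0, 0, 0]]
    - [[0, 0, 0], [0, 0, 0]]
    - [[0, 0, 0], [0, 0, 0]]
  hand: -0.06

```text
time: 15.9
tool_pos: [541.4, -259.0, 19.7]
tcp_rot: [3.141, -0.0, 0.317]
contact_force: [-0.2, 1.2, 1.5]
grip_width: 43.3
finger_force: 30.0
```

Emit:
play_rows:
  rows:
    - [[0, 0, 0.2], [0, 0, 0]]
    - [[0, 0, 0.4], [0, 0, 0]]
    - [[0, 0, 0.7], [0, 0, 0]]
    - [[0, 0, 0.8], [0, 0, 0]]
    - [[0, 0, 0.8], [0, 0, 0]]
    - [[0, 0, 0.7], [0, 0, 0]]
    - [[0, 0, 0.3], [0, 0, 0]]
    - [[0, 0, 0], [0, 0, 0]]

```text
time: 16.9
tool_pos: [541.5, -259.1, 137.2]
tcp_rot: [3.141, -0.001, 0.317]
contact_force: [0.5, -1.0, -1.6]
grip_width: 43.9
finger_force: 30.0
```

Emit:
play_rows:
  rows:
    - [[-0.25, 0.6, 0], [0, 0, -0.2]]
    - [[-0.25, 0.83, 0], [0, 0, -0.2]]
    - [[-0.25, 0.83, 0], [0, 0, -0.2]]
    - [[-0.25, 0.83, 0], [0, 0, -0.2]]
    - [[-0.25, 0.83, 0], [0, 0, -0.2]]
    - [[-0.25, 0.83, 0], [0, 0, -0.2]]
    - [[-0.25, 0.83, 0], [0, 0, -0.2]]
    - [[-0.25, 0.83, 0], [0, 0, -0.2]]
    - [[-0.25, 0.83, 0], [0, 0, -0.2]]
    - [[-0.25, 0.83, 0], [0, 0, -0.2]]
    - [[-0.25, 0.83, 0], [0, 0, -0.2]]
    - [[-0.25, 0.83, 0], [0, 0, -0.2]]

```text
time: 18.4
tool_pos: [450.4, 33.7, 135.8]
tcp_rot: [-3.142, 0.002, -0.019]
contact_force: [0.0, 1.1, -1.4]
grip_width: 43.6
finger_force: 30.0
```

Emit:
play_rows:
  rows:
    - [[0.15, 0.85, 0], [0, 0, -0.2]]
    - [[0.15, 0.85, 0], [0, 0, -0.2]]
    - [[0.15, 0.85, 0], [0, 0, -0.2]]
    - [[0.15, 0.85, 0], [0, 0, -0.2]]
    - [[0.15, 0.85, 0], [0, 0, -0.2]]
    - [[0.15, 0.85, 0], [0, 0, -0.2]]
    - [[0.15, 0.85, 0], [0, 0, -0.2]]
    - [[0.15, 0.85, 0], [0, 0, -0.2]]
    - [[0.15, 0.85, 0], [0, 0, -0.2]]
    - [[0.15, 0.85, 0], [0, 0, -0.2]]
    - [[0.15, 0.85, 0], [0, 0, -0.2]]
    - [[0.15, 0.6, 0], [0, 0, -0.2]]

```text
time: 19.9
tool_pos: [504.8, 332.2, 135.3]
tcp_rot: [3.14, 0.002, -0.353]
contact_force: [0.2, -1.0, -2.2]
grip_width: 43.9
finger_force: 30.0
```

Emit:
play_rows:
  rows:
    - [[0, 0, 0], [0, 0, 0]]
    - [[0, 0, 0], [0, 0, 0]]

```text
time: 20.15
tool_pos: [504.8, 330.6, 135.8]
tcp_rot: [3.14, 0.001, -0.352]
contact_force: [-0.1, -0.3, -2.3]
grip_width: 44.0
finger_force: 30.0
```

```bash
python3 - <<'E'
from h import *
s=get_obs();w=capture("wrist")
print(s["tool_pos"],s["tcp_rot"],s["joint_positions"].round(2))
c0=(497.7,315.4,-.362)
im=w["frame"][:,:,::-1].copy()
for p in wproj(w,s,place(box(116,168,60,60),*c0)): cv2.circle(im,(int(p[1]),int(p[0])),3,(255,0,0),-1)
for p in wproj(w,s,place(box(104,156,60,60),*c0)): cv2.circle(im,(int(p[1]),int(p[0])),3,(0,255,0),-1)
cv2.imwrite("pics/e.png",im)
E
```

```text
[504.76749666 330.64604828 135.78175208] [ 3.13984297e+00  1.22505657e-03 -3.52236303e-01] [ 0.45  0.58  1.44 -0.    1.12  2.38]
```

View pics/e.png

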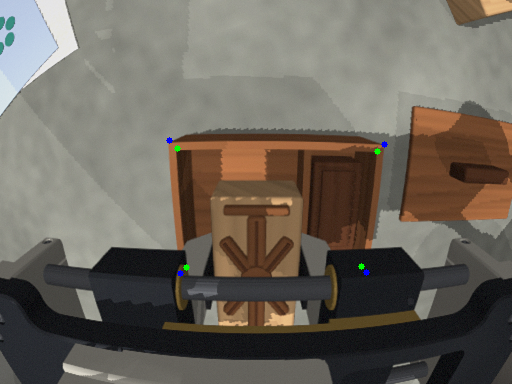

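The projected case rim lands on the seen rim (corners [140,169] and [144,384]), and the block is held straight over the bay. I'll shift 11 mm towards the bay centre and descend.

Emit:
play_rows:
  rows:
    - [[0.09, 0.36, 0], [0, 0, -0.07]]
    - [[0, 0, 0], [0, 0, 0]]
    - [[0, 0, -0.4], [0, 0, 0]]
    - [[0, 0, -0.5], [0, 0, 0]]
    - [[0, 0, -0.5], [0, 0, 0]]
    - [[0, 0, -0.5], [0, 0, 0]]
    - [[0, 0, -0.5], [0, 0, 0]]
    - [[0, 0, -0.4], [0, 0, 0]]
    - [[0, 0, -0.3], [0, 0, 0]]
    - [[0, 0, -0.2], [0, 0, 0]]
    - [[0, 0, -0.15], [0, 0, 0]]
    - [[0, 0, 0], [0, 0, 0]]

```text
time: 21.7
tool_pos: [508.0, 342.2, 33.0]
tcp_rot: [3.141, 0.0, -0.363]
contact_force: [-0.6, 0.4, -1.9]
grip_width: 43.7
finger_force: 30.0
```

Emit:
play_rows:
  rows:
    - [[0, 0, -0.03], [0, 0, 0]]
    - [[0, 0, -0.03], [0, 0, 0]]
    - [[0, 0, 0], [0, 0, 0]]

```text
time: 22.08
tool_pos: [508.1, 342.2, 31.4]
tcp_rot: [-3.142, -0.0, -0.363]
contact_force: [0.1, 0.8, -2.2]
grip_width: 43.9
finger_force: 30.0
```

Emit:
play_rows:
  rows:
    - [[0, 0, -0.04], [0, 0, 0]]
    - [[0, 0, -0.04], [0, 0, 0]]
    - [[0, 0, -0.03], [0, 0, 0]]
    - [[0, 0, -0.02], [0, 0, 0]]
    - [[0, 0, 0], [0, 0, 0]]
    - [[0, 0, 0], [0, 0, 0]]

```text
time: 22.82
tool_pos: [508.1, 342.2, 27.5]
tcp_rot: [-3.142, -0.0, -0.363]
contact_force: [1.1, -0.2, -1.9]
grip_width: 43.8
finger_force: 30.0
```

Emit:
play_rows:
  rows:
    - [[0, 0, -0.015], [0, 0, 0]]
    - [[0, 0, 0], [0, 0, 0]]
    - [[0, 0, -0.015], [0, 0, 0]]
    - [[0, 0, 0], [0, 0, 0]]

```text
time: 23.32
tool_pos: [508.0, 342.2, 26.5]
tcp_rot: [3.141, 0.0, -0.362]
contact_force: [-0.5, -0.7, -3.1]
grip_width: 44.0
finger_force: 30.0
```

Emit:
play_rows:
  rows:
    - [[0, 0, -0.015], [0, 0, 0]]
    - [[0, 0, 0], [0, 0, 0]]

```text
time: 23.58
tool_pos: [508.0, 342.2, 26.1]
tcp_rot: [3.141, 0.0, -0.363]
contact_force: [-0.5, 0.2, -1.9]
grip_width: 43.6
finger_force: 30.0
```

Emit:
play_rows:
  rows:
    - [[0, 0, -0.01], [0, 0, 0]]
    - [[0, 0, 0], [0, 0, 0]]

```text
time: 23.82
tool_pos: [508.0, 342.2, 25.8]
tcp_rot: [3.142, 0.0, -0.363]
contact_force: [0.4, -0.2, -1.2]
grip_width: 43.9
finger_force: 30.0
```

Emit:
play_rows:
  rows:
    - [[0, 0, -0.01], [0, 0, 0]]
    - [[0, 0, 0], [0, 0, 0]]

```text
time: 24.08
tool_pos: [508.1, 342.2, 25.7]
tcp_rot: [3.142, -0.0, -0.363]
contact_force: [-1.1, -1.1, 0.3]
grip_width: 43.9
finger_force: 30.0
```

Emit:
play_rows:
  rows:
    - [[0, 0, 0], [0, 0, 0]]
    - [[0, 0, 0], [0, 0, 0]]
    - [[0, 0, 0], [0, 0, 0]]
    - [[0, 0, 0], [0, 0, 0]]
  hand: 0.14

```text
time: 24.58
tool_pos: [508.1, 342.2, 25.5]
tcp_rot: [3.142, -0.0, -0.363]
contact_force: [-0.3, -0.2, 0.4]
grip_width: 52.4
finger_force: 0.0
```

Emit:
play_rows:
  rows:
    - [[0, 0, 0.2], [0, 0, 0]]
    - [[0, 0, 0.4], [0, 0, 0]]
    - [[0, 0, 0.7], [0, 0, 0]]
    - [[0, 0, 0.9], [0, 0, 0]]
    - [[0, 0, 0.9], [0, 0, 0]]
    - [[0, 0, 0.7], [0, 0, 0]]
    - [[0, 0, 0], [0, 0, 0]]

```text
time: 25.45
tool_pos: [509.1, 342.8, 142.1]
tcp_rot: [-3.138, -0.003, -0.362]
contact_force: [-0.3, -0.2, -0.8]
grip_width: 52.3
finger_force: 0.0
```

Emit:
play_rows:
  rows:
    - [[-0.16, -0.68, 0], [0, 0, 0.937]]
    - [[-0.16, -0.68, 0], [0, 0, 0.937]]
    - [[-0.16, -0.68, 0], [0, 0, 0.937]]
    - [[-0.16, -0.68, 0], [0, 0, 0.937]]
    - [[-0.16, -0.68, 0], [0, 0, 0.937]]
    - [[-0.16, -0.68, 0], [0, 0, 0.937]]
    - [[-0.16, -0.68, 0], [0, 0, 0.937]]
    - [[-0.16, -0.68, 0], [0, 0, 0.937]]
    - [[-0.16, -0.68, 0], [0, 0, 0.937]]
    - [[-0.16, -0.68, 0], [0, 0, 0.937]]
    - [[-0.16, -0.68, 0], [0, 0, 0.937]]
    - [[-0.16, -0.68, 0], [0, 0, 0.937]]

```text
time: 26.95
tool_pos: [449.7, 96.7, 138.9]
tcp_rot: [-3.141, 0.0, 1.212]
contact_force: [0.9, 0.2, 0.2]
grip_width: 52.3
finger_force: 0.0
```

Emit:
play_rows:
  rows:
    - [[0, 0, 0], [0, 0, 0]]
    - [[0, 0, 0], [0, 0, 0]]

```text
time: 27.2
tool_pos: [450.4, 97.8, 139.2]
tcp_rot: [-3.141, -0.0, 1.205]
contact_force: [-0.9, -0.6, 0.7]
grip_width: 52.2
finger_force: 0.0
```

```bash
python3 - <<'E'
from h import *
s=get_obs();w=capture("wrist");t=capture("side")
print(s["tool_pos"],s["tcp_rot"],s["joint_positions"].round(2))
im=w["frame"][:,:,::-1].copy()
for p in wproj(w,s,place(box(16,70,46,46),450.9,97.4,-.365)): cv2.circle(im,(int(p[1]),int(p[0])),2,(255,0,0),-1)
for p in wproj(w,s,place(box(104,156,60,60),497.7,315.4,-.362)): cv2.circle(im,(int(p[1]),int(p[0])),2,(0,255,0),-1)
c=cv2.resize(t["frame"][120:210,140:270,::-1],(555,384))[:,:280*2-5]
cv2.imwrite("pics/f.png",np.hstack([im[:,::1],cv2.resize(c,(288,384))]))
E
```

```text
[450.42882481  97.79360607 139.24161126] [-3.14131749e+00 -1.10944392e-04  1.20488992e+00] [0.05 0.34 1.84 0.   0.96 0.41]
```

View pics/f.png

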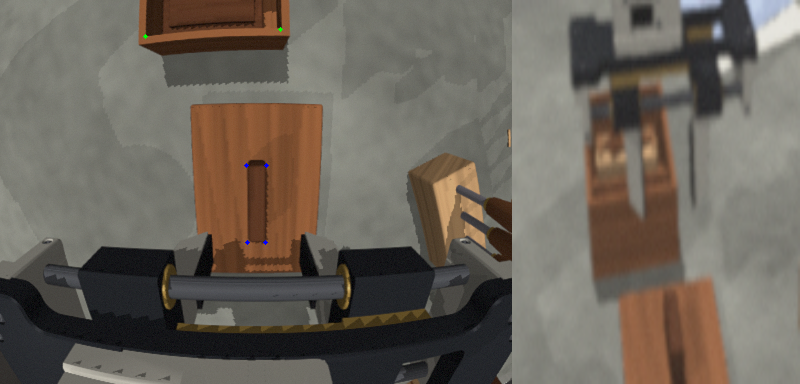

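The bar outline fits and the block lies in the bay. Next I'll descend to grasp the lid.

Emit:
play_rows:
  rows:
    - [[0.02, 0, -0.5], [0, 0, 0]]
    - [[0, 0, -0.8], [0, 0, 0]]
    - [[0, 0, -0.8], [0, 0, 0]]
    - [[0, 0, -0.7], [0, 0, 0]]
    - [[0, 0, -0.4], [0, 0, 0]]
    - [[0, 0, -0.2], [0, 0, 0]]
    - [[0, 0, -0.05], [0, 0, 0]]
    - [[0, 0, 0], [0, 0, 0]]

```text
time: 28.3
tool_pos: [451.4, 97.5, 36.4]
tcp_rot: [3.141, -0.0, 1.207]
contact_force: [-0.1, 0.1, 0.7]
grip_width: 52.2
finger_force: 0.0
```

Emit:
play_rows:
  rows:
    - [[0, 0, 0], [0, 0, 0]]
    - [[0, 0, 0], [0, 0, 0]]
    - [[0, 0, 0], [0, 0, 0]]
    - [[0, 0, 0], [0, 0, 0]]
    - [[0, 0, 0], [0, 0, 0]]
    - [[0, 0, 0], [0, 0, 0]]
    - [[0, 0, 0], [0, 0, 0]]
    - [[0, 0, 0], [0, 0, 0]]
  hand: -1

```text
time: 29.3
tool_pos: [451.1, 97.4, 36.1]
tcp_rot: [3.141, 0.0, 1.208]
contact_force: [-0.2, 0.4, 2.1]
grip_width: 15.5
finger_force: 30.0
```

Emit:
play_rows:
  rows:
    - [[0, 0, 0.2], [0, 0, 0]]
    - [[0, 0, 0.4], [0, 0, 0]]
    - [[0, 0, 0.6], [0, 0, 0]]
    - [[0, 0, 0.7], [0, 0, 0]]
    - [[0, 0, 0.7], [0, 0, 0]]
    - [[0, 0, 0.6], [0, 0, 0]]
    - [[0, 0, 0.4], [0, 0, 0]]
    - [[0, 0, 0], [0, 0, 0]]

```text
time: 30.3
tool_pos: [451.4, 97.4, 144.8]
tcp_rot: [3.14, -0.001, 1.207]
contact_force: [-0.9, 0.4, -3.2]
grip_width: 16.1
finger_force: 30.0
```

Emit:
play_rows:
  rows:
    - [[0.128, 0.5, 0], [0, 0, 0]]
    - [[0.128, 0.61, 0], [0, 0, 0]]
    - [[0.128, 0.61, 0], [0, 0, 0]]
    - [[0.128, 0.61, 0], [0, 0, 0]]
    - [[0.128, 0.61, 0], [0, 0, 0]]
    - [[0.128, 0.61, 0], [0, 0, 0]]
    - [[0.128, 0.61, 0], [0, 0, 0]]
    - [[0.128, 0.61, 0], [0, 0, 0]]
    - [[0.128, 0.61, 0], [0, 0, 0]]
    - [[0.128, 0.61, 0], [0, 0, 0]]
    - [[0.128, 0.61, 0], [0, 0, 0]]
    - [[0.128, 0.68, 0], [0, 0, 0]]

```text
time: 31.8
tool_pos: [497.3, 316.9, 143.9]
tcp_rot: [3.142, 0.0, 1.207]
contact_force: [0.3, -0.0, -3.0]
grip_width: 15.7
finger_force: 30.0
```

Emit:
play_rows:
  rows:
    - [[0, 0, 0], [0, 0, 0]]
    - [[0, 0, 0], [0, 0, 0]]

```text
time: 32.05
tool_pos: [496.9, 315.6, 143.7]
tcp_rot: [-3.141, 0.001, 1.208]
contact_force: [0.7, 0.2, -2.8]
grip_width: 15.5
finger_force: 30.0
```

```bash
python3 - <<'E'
from h import *
s=get_obs();w=capture("wrist")
print(s["tool_pos"],s["tcp_rot"])
im=w["frame"][:,:,::-1].copy();x,y=s["tool_pos"][:2];z=s["tool_pos"][2]-28
for P,col in((place(box(120,172,z+8,z+8),x,y,-.365),(255,0,0)),(place(box(116,168,60,60),497.7,315.4,-.362),(0,255,0))):
    for p in wproj(w,s,P): cv2.circle(im,(int(p[1]),int(p[0])),2,col,-1)
t=capture("top");c=cv2.resize(t["frame"][150:246,100:190,::-1],(288,384))
cv2.imwrite("pics/g.png",np.hstack([im,c]))
E
```

```text
[496.86822565 315.59412561 143.71517962] [-3.14128625e+00  8.51410921e-04  1.20763722e+00]
```

View pics/g.png

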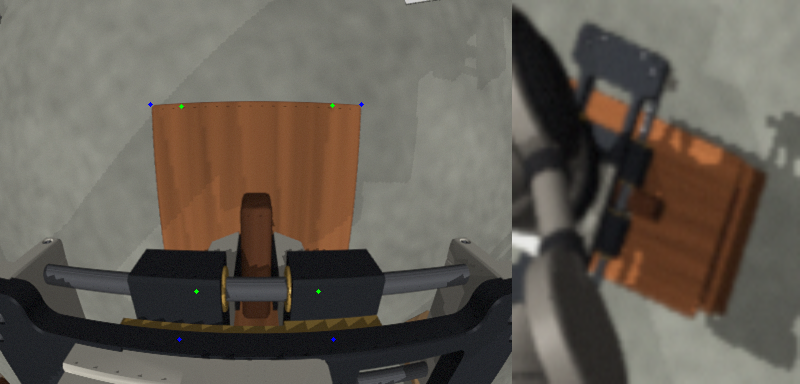

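The lid sits square in the hand, with its corners at the projected [104,151] and [104,361]. I'll now lower it onto the case.

Emit:
play_rows:
  rows:
    - [[0.02, 0.02, -0.3], [0, 0, 0]]
    - [[0, 0, -0.4], [0, 0, 0]]
    - [[0, 0, -0.4], [0, 0, 0]]
    - [[0, 0, -0.3], [0, 0, 0]]
    - [[0, 0, -0.1], [0, 0, 0]]
    - [[0, 0, -0.05], [0, 0, 0]]
    - [[0, 0, -0.05], [0, 0, 0]]
    - [[0, 0, 0], [0, 0, 0]]

```text
time: 33.15
tool_pos: [497.8, 316.5, 96.2]
tcp_rot: [3.141, -0.0, 1.208]
contact_force: [-1.1, -0.0, -2.5]
grip_width: 15.8
finger_force: 30.0
```

Emit:
play_rows:
  rows:
    - [[0, 0, -0.06], [0, 0, 0]]
    - [[0, 0, -0.06], [0, 0, 0]]
    - [[0, 0, 0], [0, 0, 0]]

```text
time: 33.52
tool_pos: [497.6, 316.4, 92.2]
tcp_rot: [-3.141, 0.0, 1.207]
contact_force: [-0.0, -0.5, -2.5]
grip_width: 15.9
finger_force: 30.0
```

Battens are inside the case with no contact force.

Emit:
play_rows:
  rows:
    - [[0, 0, -0.05], [0, 0, 0]]
    - [[0, 0, -0.04], [0, 0, 0]]
    - [[0, 0, -0.03], [0, 0, 0]]
    - [[0, 0, 0], [0, 0, 0]]

```text
time: 34.02
tool_pos: [497.7, 316.4, 88.7]
tcp_rot: [-3.142, 0.0, 1.207]
contact_force: [0.5, -0.3, -2.2]
grip_width: 16.1
finger_force: 30.0
```

Emit:
play_rows:
  rows:
    - [[0, 0, -0.02], [0, 0, 0]]
    - [[0, 0, 0], [0, 0, 0]]

```text
time: 34.28
tool_pos: [497.7, 316.4, 88.2]
tcp_rot: [3.141, 0.0, 1.208]
contact_force: [-0.4, -0.1, -3.0]
grip_width: 15.4
finger_force: 30.0
```

Emit:
play_rows:
  rows:
    - [[0, 0, -0.015], [0, 0, 0]]
    - [[0, 0, -0.015], [0, 0, 0]]
    - [[0, 0, 0], [0, 0, 0]]

```text
time: 34.65
tool_pos: [497.7, 316.4, 88.1]
tcp_rot: [3.141, -0.0, 1.208]
contact_force: [-2.9, -1.7, 5.1]
grip_width: 15.6
finger_force: 30.0
```

Seated: contact came at the expected height. I'll release and lift.

Emit:
play_rows:
  rows:
    - [[0, 0, 0], [0, 0, 0]]
    - [[0, 0, 0], [0, 0, 0]]
    - [[0, 0, 0], [0, 0, 0]]
    - [[0, 0, 0], [0, 0, 0]]
    - [[0, 0, 0.3], [0, 0, 0]]
    - [[0, 0, 0.7], [0, 0, 0]]
    - [[0, 0, 1], [0, 0, 0]]
    - [[0, 0, 1], [0, 0, 0]]
    - [[0, 0, 1], [0, 0, 0]]
    - [[0, 0, 0], [0, 0, 0]]
  hand: 0.2

```text
time: 35.9
tool_pos: [498.9, 317.0, 210.4]
tcp_rot: [3.137, -0.004, 1.208]
contact_force: [-0.9, -0.6, -1.1]
grip_width: 54.9
finger_force: 0.0
```

```bash
python3 - <<'E'
from h import *
t=capture("side");m=mask_at("lid","side",proj(t,[497.7,316,80])[0])
if m is not None: print(fit([box(120,172,60,68),box(16,70,68,98)],[(t,m)],(498,316,-.36)))
cv2.imwrite("pics/h.png",cv2.resize(t["frame"][90:210,130:290,::-1],(800,600)))
E
```

```text
(array([ 4.99045e+02,  3.17285e+02, -3.65000e-01]), array([0.05]))
```

View pics/h.png

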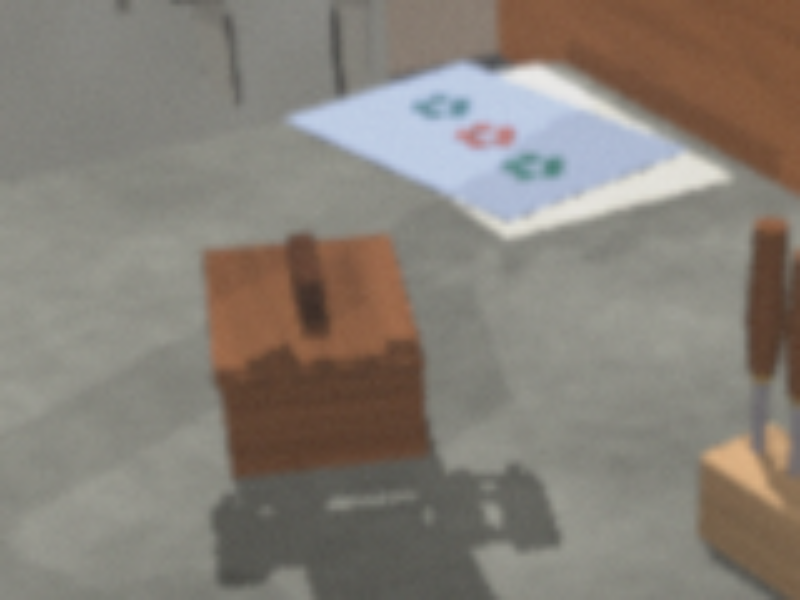

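The lid (bar at crop [285,305]) sits level and fully down on the case, and the gripper is clear. I'll hand the job in.

```bash
python3 -c "
from plant import bot; print(bot.close_job())"
```

```text
the job is handed in; nothing more can be done
None
```

I took the lid off, set the fresh block carving up in the big bay with a 30 N grip, put the lid back fully down on the case, and handed the job in at about 36 s; no verdict was returned.

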